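# Pop and turn the T-handle latch of a tool chest

### The job

Unlatch the aluminium tool chest: push the round release button beside its T-handle so that the handle pops out, then turn the handle clockwise, feeling for the point where the latch has let go and its soft end stop begins, and let go so the lid springs ajar. Press the button gently, do not force the handle past its end stop, and leave the other things where they are.

Things in the scene. Friction and masses are not known exactly. Their poses are not given: they have to be found in the camera images.
- chest: Fixed aluminium tool chest, 320 deep (x), 400 wide (y), 120 mm high, with an 8 mm flat lid hinged along its far (+x) top edge; lid top 128.5 mm above the table. Origin: centre of underside; x from the front to the hinge, z up. Latch axis vertical at x -90, y 0. A dark bezel 12 mm high lies round it on the lid, 60 mm wide (x), from y -48 to +86, with a 17 mm wide slot for the handle.
- lid (a joint): Angle of the lid about its far edge in rad: 0 shut, 0.085 sprung fully ajar (the latch then stands about 21 mm higher). A spring lifts it with some 6 N at the handle as soon as the latch has let go; gripping the handle can hold it down.
- handle_grip (a point): Middle of the top of the T-handle's steel bar, on the latch axis. Bar 84 long (y of this point), 14 wide (x), 14 mm high, on a 13 mm round stem; a small tongue sticks 5.5 mm out of its +y end. Pushed in, its top is 15 mm above the lid (3 above the bezel) and it cannot be turned; popped out it stands 20 mm higher, 9 mm clear of the bezel. Axes equal the chest's at spindle 0, and turn with it.
- handle (a joint): How far the handle has popped out, in m: 0 pushed in and caught, 0.020 fully out (sprung outwards with about 4 N).
- spindle (a joint): Turn of the handle, rad: 0 in its slot, growing clockwise seen from above. The latch lets go somewhere between 0.7 and 1.45, different each time and unseen; the sprung end stop begins about 0.12 rad after that. Turning takes under 0.2 N m (least once let go, or while the hand holds the lid down), then rapidly more on the end stop (3.5 N m per rad).
- stop_tang (a joint): How far the latch's sprung end stop, a small brass tang inside the chest, is bent by the handle, in rad: 0 untouched; it is spoiled beyond 0.15.
- release_button: Round steel release button, 18 mm across, in the bezel on the line of the handle bar, 70 mm from the latch axis to the chest's +y side. Origin on its axis, at the lid's top face when not pressed; z up. Sprung up; it goes down 5.5 mm to a hard stop, and lets the handle go at 4 to 5 mm. Fully down takes about 6 N plus a little friction; over 25 N spoils it.
- button_top (a point): Centre of the release button's flat top, 19 mm above the lid (7 mm above the bezel) when not pressed.
- sander: Loose teal random orbital sander standing on its round pad, 124 mm across, 145 mm high, at the chest's +y side. Origin: centre of the underside. Leave alone.
- sanding_block: Loose cork sanding block 60 x 100 x 30 mm lying on the lid, some 175 mm behind the handle, to the -y side. Origin: centre of the underside. Leave alone.
- disc_stack: Loose stack of sanding discs, 100 mm across, 18 mm high, lying on the lid, some 175 mm behind the handle, to the +y side. Origin: centre of the underside. Leave alone.
- panel: Loose brass panel 200 x 150 x 5 mm lying on the table at the chest's -y side. Origin: centre of the underside. Leave alone.
- screwdriver: Loose screwdriver lying on the table in front of the chest. Leave alone.
- tin: Loose round polish tin, 60 mm across, 32 mm high, on the lid behind the handle, between the block and the discs. Origin: centre of the underside. Leave alone.

How it is judged:
By the outcome, as a careful person would: the job done as asked, in the order asked, and still so for the second after the job is handed in, with the robot touching nothing.
It also fails if it takes over 72 s, if anything falls off the work surface, if the arm or the gripper's body presses on something with over 40 N, if the wrist force passes 120 N, or if a joint passes its speed limit or range.

### The arm

A 6-joint arm with a two-finger parallel gripper is mounted at the origin on the work surface. World frame = base frame: x ahead of the robot, y to its left, z up, the work surface at z = 0. Lengths are in m, angles in rad, forces in N, time in s.
With the tool pointing down it reaches from about 0.325 to 1 m from the base axis. Payload 5.1 kg.
Tool frame: the origin (TCP) lies midway between the tips of the shut fingers; the grasp point (between the pads) lies 19 mm behind it; z points along the fingers, y is the direction in which the jaws open and shut (so a half turn about z gives the same grasp; the last joint's range is limited). The gripper opens to 85 mm and grips with 20 to 120 N. Pads are 22 mm wide; open, the fingers measure 114 mm over their backs; the gripper's body (76 mm by 85 mm) begins 54 mm behind the grasp point. The pads swing forward as they close: fully open they stand 13 mm farther back than shut.
Start: joints at [1.029, 0.124, 1.65, -0, 1.367, -0.083], TCP at [0.288, 0.583, 0.193] pointing down, gripper open.
Joint ranges: [-2.61, 2.61], [-1.02, 2.33], [0.03, 2.71], [-1.35, 4.49], [0.32, 2.68], [-2.91, 2.91]. Speed limits (rad/s): [2.57, 2.57, 3.14, 3.14, 3.14, 3.14].

### API

Orientations are given as a unit quaternion [w, x, y, z].
In Python, from workcell import get_state, optics, job_done gives the robot as it stands. The module is installed in compiled form; this text tells all that it offers.
- The arm moves only by the tool step_arm, never from a script. Its argument "rows" is a list that holds one entry, the list of rows, each a list of 7 numbers: the turn, a rotation vector about the tool's x, y, z in rad, then the shift along the tool's x, y, z in m, then the closure in counts, from 0 (fully open) to 255 (shut). A call has 1 to 12 rows; each row is the pose to reach, as a shift and turn from the pose commanded when the call began, along the tool's axes at that moment; what a row does not reach only later rows make up. A row lasts 1/12 s, in which the tool goes at most 41.7 mm and 7.16 degrees, less where a joint would pass 70% of its speed; a pose out of reach is approached as far as the arm can. A call with a gripper value outside its range is refused whole. The fingers move at their own pace and stop on an object; the grip force is fixed at half the most. Time passes only in rows, so rows that repeat a pose let the fingers close. It gives the time, the measured TCP pose, the force and the opening at its end, in the units of the state.
- get_state(): the state, without advancing time (a new reading comes with each control period).
- optics.read_camera(name): name is "scene" or "top" or "wrist"; returns a dict with "image" (480x640x3 uint8, red, green, blue), "fx", "fy", "cx", "cy" (pixels), "R" (3x3) and "t" (3): a world point X has camera coordinates R X + t. Camera axes: x right, y down, z forward; pixel columns grow to the right and rows downward; lengths in m; the calibration is good to about 2 mm. A picture is of the moment at which its call begins. There is no depth.
- job_done(): hands the job in, once; it reports no verdict.
The state is a dict: "t": time; "q": joint angles; "qd": joint speeds; "joint_efforts": joint torques, N m; "ee_pos": TCP position; "ee_rot": TCP orientation; "ft_force": force on the tool from outside, world axes, zero at the start; "wrist_torque": the same for the moment, N m; "opening": finger opening in m.
Only numpy, scipy, OpenCV 4.12 (cv2) and the standard library are available. Lean on these libraries where they do the work, as an engineer would, in place of code of your own. Each camera call takes 0.05 s, during which the arm holds its last target.

## Working session

There is one attempt and no reset: what is moved stays moved. The work goes in short steps, Python scripts to look and compute and a tool call to move; the robot and the scene stay as the last step left them, time stands still between calls to the robot, and variables do not carry over. Pictures are saved under pics/ and viewed, and the job is handed in when it is done.

Besides the shell and the picture viewer there is one more tool, called as name(argument=value, ...) on one line, values as JSON. step_arm: Moves the arm, as the interface text tells. Its arguments: {"type":"object","properties":{"rows":{"type":"array"}},"required":["rows"]}

```bash
mkdir -p pics; python3 - <<'E'
from workcell import get_state, optics
import cv2
s=get_state(); print(s)
for n in ("scene","top","wrist"):
    c=optics.read_camera(n); cv2.imwrite(f"pics/{n}0.png",c["image"][:,:,::-1])
    print(n,c["fx"],c["fy"],c["cx"],c["cy"],c["R"],c["t"])
E
```

```text
{'t': 0.0, 'q': array([ 1.02938841e+00,  1.24515200e-01,  1.65169489e+00, -4.05963854e-05,
        1.36745667e+00, -8.26012947e-02]), 'qd': array([ 0.00088913,  0.00078819,  0.00082427,  0.00040165, -0.000234  ,
        0.00151487]), 'joint_efforts': array([ 7.39392522e-05, -4.23613071e+01, -3.65448189e+01, -1.48241379e-04,
        7.04749153e-03, -1.89657544e-05]), 'ee_pos': array([0.28755338, 0.58216787, 0.1920342 ]), 'ee_rot': array([-2.99426512e-04,  2.27392374e-01,  9.73802666e-01, -9.93090152e-04]), 'ft_force': array([0.16409648, 0.45297805, 0.17610822]), 'wrist_torque': array([0.05729759, 0.01140734, 0.02556729]), 'opening': 0.08527339978507603}
scene 453.0574872059456 453.0574872059456 310.4923157270811 237.3377991871884 [[-0.46237727  0.88664005  0.0087566 ]
 [ 0.65699312  0.34921646 -0.66813764]
 [-0.59545554 -0.30317864 -0.74398617]] [ 0.24881185 -0.34103798  1.58083109]
top 483.6116095355306 483.6116095355306 324.3683738468269 229.90215815046483 [[-2.98759799e-02 -9.99553268e-01  8.31378028e-04]
 [-9.76937620e-01  2.90240623e-02 -2.11543118e-01]
 [ 2.11424485e-01 -7.13226241e-03 -9.77368312e-01]] [0.06573118 0.61992377 1.22104805]
wrist 378.811705766842 378.811705766842 325.0360763599499 239.4041414987095 [[ 0.44308364  0.89647916 -0.00141233]
 [ 0.86019535 -0.42470569  0.28229246]
 [ 0.25246949 -0.12629405 -0.95932735]] [-0.65016557 -0.03657782  0.37879946]
```

View pics/scene0.png

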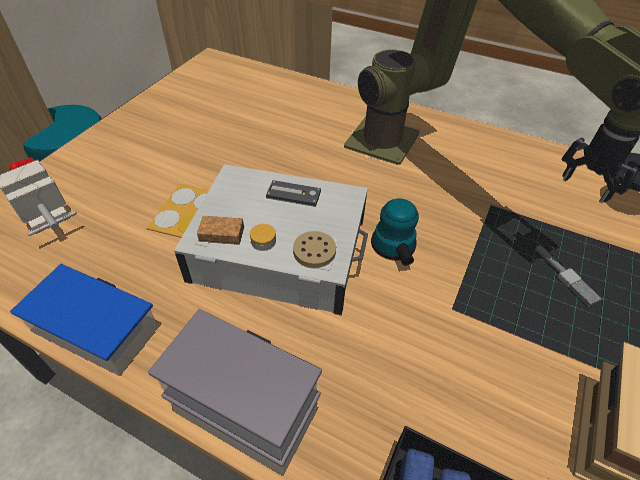

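View pics/top0.png

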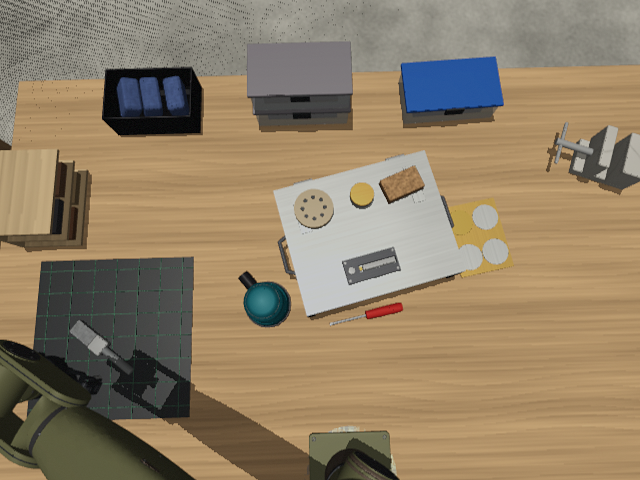

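View pics/wrist0.png

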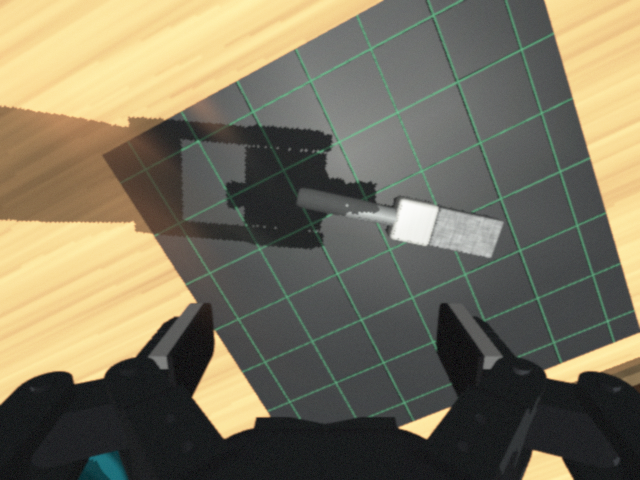

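```bash
cat > h.py <<'E'
import numpy as np, cv2
from workcell import get_state, optics
from scipy.spatial.transform import Rotation as Ro
def ray(c,uv,z):
    R=np.array(c["R"]);t=np.array(c["t"]);o=-R.T@t
    d=R.T@np.array([(uv[0]-c["cx"])/c["fx"],(uv[1]-c["cy"])/c["fy"],1.])
    return o+d*(z-o[2])/d[2]
def proj(c,X):
    p=np.array(c["R"])@X+np.array(c["t"]); return np.array([c["cx"]+c["fx"]*p[0]/p[2],c["cy"]+c["fy"]*p[1]/p[2]])
def rot(s=None):
    s=s or get_state(); q=s["ee_rot"]; return Ro.from_quat([q[1],q[2],q[3],q[0]])
E
python3 - <<'E'
from h import *
c=optics.read_camera("top"); im=c["image"]; x0,y0,x1,y1=330,235,415,295
cr=im[y0:y1,x0:x1][:,:,::-1]
cv2.imwrite("pics/topc.png",cv2.resize(cr,None,fx=9,fy=9,interpolation=cv2.INTER_CUBIC))
g=cr.max(2); m=(g<110).astype(np.uint8)
cs,_=cv2.findContours(m,cv2.RETR_EXTERNAL,cv2.CHAIN_APPROX_NONE)
k=max(cs,key=cv2.contourArea); r=cv2.minAreaRect(k); print(r)
for p in cv2.boxPoints(r): print(p+[x0,y0], ray(c,p+[x0,y0],.1405))
# lid corners
g=im.min(2); m=((g>140)&(im.max(2).astype(int)-g<30)).astype(np.uint8); m[:140]=0;m[330:]=0;m[:,:265]=0;m[:,475:]=0
m=cv2.morphologyEx(m,cv2.MORPH_OPEN,np.ones((3,3)))
cs,_=cv2.findContours(m,cv2.RETR_EXTERNAL,cv2.CHAIN_APPROX_NONE)
k=max(cs,key=cv2.contourArea); r=cv2.minAreaRect(k); a=cv2.approxPolyDP(cv2.convexHull(k),6,True)[:,0]
print(cv2.contourArea(k))
for p in a: print(p, ray(c,p,.1285))
c=optics.read_camera("scene"); im=c["image"]; x0,y0,x1,y1=255,170,335,215
cv2.imwrite("pics/scenec.png",cv2.resize(im[y0:y1,x0:x1][:,:,::-1],None,fx=9,fy=9,interpolation=cv2.INTER_CUBIC))
E
```

```text
((40.906524658203125, 30.66617202758789), (24.57484245300293, 54.234130859375), 74.35775756835938)
[341.48071003 261.14539719] [0.52536142 0.00788039 0.1405    ]
[393.70623016 246.5222559 ] [ 0.5581658  -0.12330818  0.1405    ]
[400.33233643 270.18694687] [ 0.49861588 -0.13604881  0.1405    ]
[348.10681915 284.81008911] [ 0.46653598 -0.0061324   0.1405    ]
20811.5
[424 151] [ 0.81208047 -0.21989791  0.1285    ]
[474 246] [ 0.55561394 -0.32691395  0.1285    ]
[474 268] [ 0.50013194 -0.32161291  0.1285    ]
[307 315] [0.39728002 0.09634592 0.1285    ]
[274 190] [0.71712843 0.17424492 0.1285    ]
```

View pics/topc.png

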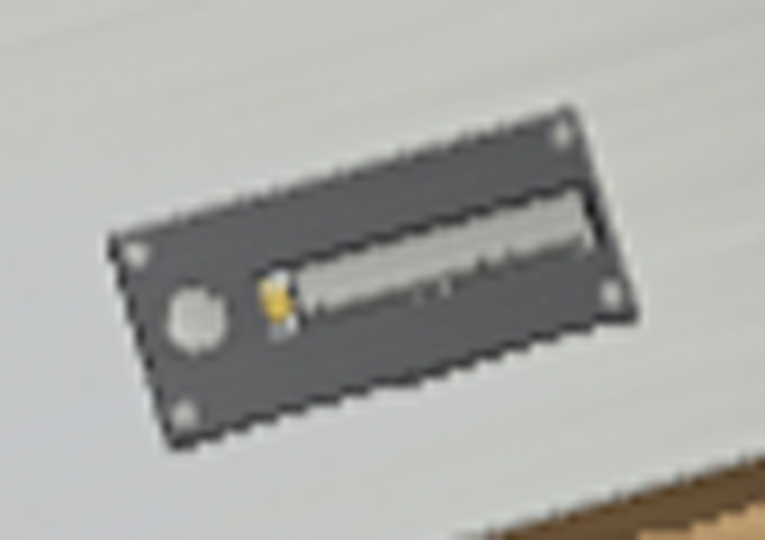

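View pics/scenec.png

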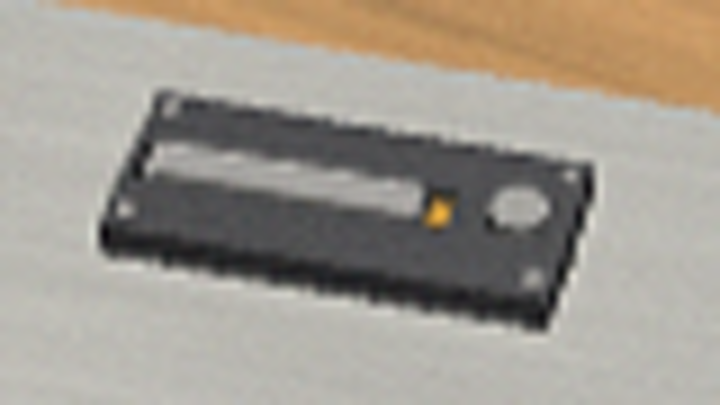

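```bash
python3 - <<'E'
from h import *
ct=optics.read_camera("top"); cs=optics.read_camera("scene")
def tc(p,o): return (np.array(p)+.5)/9-.5+np.array(o)
T=(330,235);S=(255,170)
for n,pt,ps,z in [("button",(196,320),(520,207),.1475),("bar+",(302,291),(421,200),.1435),("bar-",(588,217),(155,160),.1435),("tongue",(275,302),(439,213),.14)]:
    print(n,ray(ct,tc(pt,T),z),ray(cs,tc(ps,S),z))
yaw=.242
y=np.array([-np.sin(yaw),np.cos(yaw)])
C=np.mean([[.52536,.00788],[.55817,-.12331],[.49862,-.13605],[.46654,-.00613]],0)
print("axis from bezel",C-.019*y,"button",C+.051*y)
s=get_state(); print(rot().as_matrix(), s["t"])
E
```

```text
button [ 0.50148851 -0.01509764  0.1475    ] [ 0.50025895 -0.01579923  0.1475    ]
bar+ [ 0.50909768 -0.04461147  0.1435    ] [ 0.50724098 -0.04454845  0.1435    ]
bar- [ 0.52716187 -0.12393791  0.1435    ] [ 0.52871656 -0.12159533  0.1435    ]
tongue [ 0.50676264 -0.03737971  0.14      ] [ 0.50632445 -0.03911602  0.14      ]
axis from bezel [ 0.51672575 -0.08284885] button [ 0.49995061 -0.01488861]
[[-8.96563676e-01  4.42914799e-01 -2.36686934e-04]
 [ 4.42914860e-01  8.96563589e-01 -3.96664390e-04]
 [ 3.65163587e-05 -4.60467044e-04 -9.99999893e-01]] 0.35
```

```bash
cat >> h.py <<'E'
def delta(x,y,z,ang=None):
    s=get_state(); R=rot(s).as_matrix(); d=R.T@(np.array([x,y,z])-s["ee_pos"])
    out=[np.round(d,4)]
    if ang is not None:
        Rt=np.array([[np.sin(ang),np.cos(ang),0],[-np.cos(ang),np.sin(ang),0],[0,0,-1.]])
        out.append(np.round(Ro.from_matrix(R.T@Rt).as_rotvec(),4))
    print("t",s["t"],"pos",s["ee_pos"].round(4),"ft",s["ft_force"].round(2),"tq",s["wrist_torque"].round(3),"q",s["q"].round(2)); print(*out)
E
python3 - <<'E'
from h import *
delta(.5005,-.0153,.25,.242)
E
```

```text
Traceback (most recent call last):
  File "h.py", line 17, in delta
    out.append(np.round(Ro.from_matrix(R.T@Rt).as_rotvec(),4))
                        ~~~~~~~~~~~~~~^^^^^^^^
  File "scipy/spatial/transform/_rotation.pyx", line 1143, in scipy.spatial.transform._rotation.Rotation.from_matrix
ValueError: Non-positive determinant (left-handed or null coordinate frame) in rotation matrix 0: [[-6.44865445e-01 -7.64296118e-01 -3.65163587e-05]
 [-7.64296049e-01  6.44865364e-01  4.60467044e-04]
 [ 3.28385039e-04 -3.24848594e-04  9.99999893e-01]].
```

```bash
sed -i 's/\[\[np.sin(ang),np.cos(ang),0\],\[-np.cos(ang)/[[-np.sin(ang),np.cos(ang),0],[np.cos(ang)/' h.py
python3 - <<'E'
from h import *
delta(.5005,-.0153,.25,.242)
E
```

```text
t 0.35 pos [0.2878 0.5826 0.193 ] ft [ 0.32  0.82 -1.12] tq [-0.033 -0.001  0.036] q [ 1.03  0.12  1.65 -0.    1.37 -0.08]
[-0.4555 -0.4419 -0.0568] [-4.000e-04  2.000e-04  8.699e-01]
```

step_arm(rows=[[[0,0,0.12,-0.02,-0.02,-0.05,128],[0,0,0.24,-0.045,-0.045,-0.057,255],[0,0,0.36,-0.07,-0.07,-0.057,255],[0,0,0.48,-0.1,-0.097,-0.057,255],[0,0,0.6,-0.13,-0.126,-0.057,255],[0,0,0.72,-0.16,-0.155,-0.057,255],[0,0,0.87,-0.19,-0.184,-0.057,255],[0,0,0.87,-0.22,-0.213,-0.057,255],[0,0,0.87,-0.25,-0.242,-0.057,255],[0,0,0.87,-0.28,-0.271,-0.057,255],[0,0,0.87,-0.31,-0.3,-0.057,255],[0,0,0.87,-0.33,-0.32,-0.057,255]]])

```text
t: 1.35
ee_pos: [0.4426, 0.1468, 0.2506]
ee_rot: [0.001, 0.617, 0.787, 0.0]
ft_force: [1.2, 0.5, 0.1]
opening: 0.0003
```

```bash
python3 - <<'E'
from h import *
delta(.5005,-.0153,.20,.242)
E
```

```text
t 1.35 pos [0.4426 0.1468 0.2506] ft [1.19 0.53 0.07] tq [ 0.015 -0.001 -0.01 ] q [ 0.21 -0.33  1.97 -0.    1.5  -0.03]
[-0.1712  0.0176  0.0508] [ 0.001   0.0009 -0.0018]
```

step_arm(rows=[[[0,0,0,-0.03,0.003,0,255],[0,0,0,-0.06,0.006,0,255],[0,0,0,-0.09,0.009,0,255],[0,0,0,-0.12,0.012,0,255],[0,0,0,-0.15,0.015,0.01,255],[0,0,0,-0.17,0.0175,0.02,255],[0,0,0,-0.171,0.0175,0.035,255],[0,0,0,-0.171,0.0175,0.05,255],[0,0,0,-0.171,0.0175,0.05,255],[0,0,0,-0.171,0.0175,0.05,255]]])

```text
t: 2.18
ee_pos: [0.4994, -0.0121, 0.1996]
ee_rot: [-0.001, 0.617, 0.787, -0.0]
ft_force: [-0.2, 1.1, 0.2]
opening: -0.0001
```

```bash
python3 - <<'E'
from h import *
delta(.5005,-.0153,.20,.242)
c=optics.read_camera("wrist"); cv2.imwrite("pics/w1.png",c["image"][:,:,::-1])
print(proj(c,np.array([.5005,-.0153,.1475])),proj(c,np.array([.5175,-.083,.1435])))
c=optics.read_camera("scene"); cv2.imwrite("pics/s1.png",cv2.resize(c["image"][100:260,180:400,::-1],None,fx=3.5,fy=3.5))
E
```

```text
t 2.1833 pos [ 0.4994 -0.0121  0.1996] ft [-0.19  1.09  0.24] tq [ 0.08  -0.047 -0.047] q [-0.13 -0.22  1.97  0.    1.39 -0.37]
[-0.0034  0.0003 -0.0004] [-0.0018 -0.0007 -0.0002]
[324.4857239  250.51133689] [324.98262526 342.57685749]
```

View pics/w1.png

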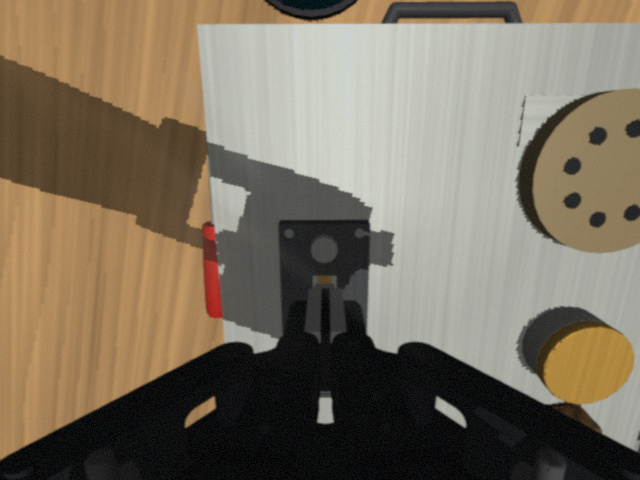

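View pics/s1.png

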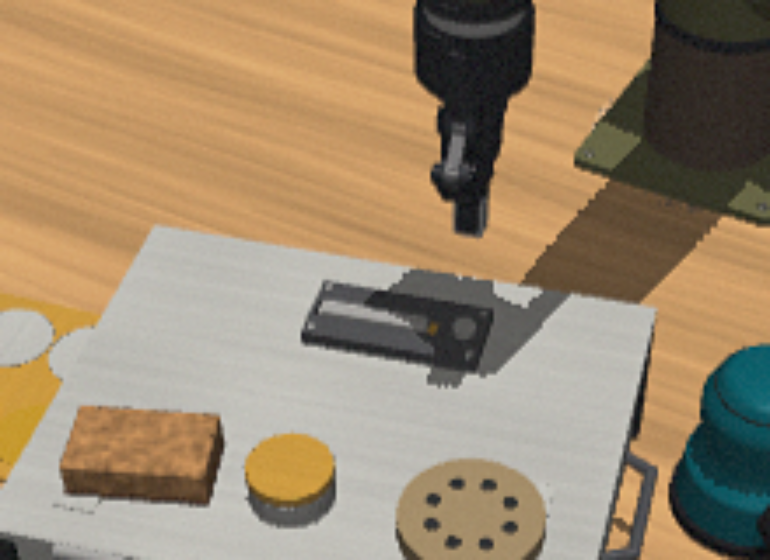

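step_arm(rows=[[[0,0,0,-0.003,0,0.015,255],[0,0,0,-0.003,0,0.03,255],[0,0,0,-0.003,0,0.042,255],[0,0,0,-0.003,0,0.048,255],[0,0,0,-0.003,0,0.048,255],[0,0,0,-0.003,0,0.048,255]]])

```text
t: 2.78
ee_pos: [0.5009, -0.0149, 0.1527]
ee_rot: [0.0, 0.616, 0.787, 0.0]
ft_force: [0.1, -0.2, -0.3]
opening: -0.0002
```

```bash
python3 - <<'E'
from h import *
delta(.5005,-.0153,.1475,.242)
E
```

```text
t 2.7833 pos [ 0.5009 -0.0149  0.1527] ft [ 0.11 -0.22 -0.3 ] tq [-0.009  0.01   0.027] q [-0.14 -0.18  2.02  0.    1.3  -0.38]
[-0.0003 -0.0005  0.0052] [0.0003 0.0001 0.0003]
```

step_arm(rows=[[[0,0,0,0,0,0.002,255],[0,0,0,0,0,0.004,255],[0,0,0,0,0,0.005,255],[0,0,0,0,0,0.006,255],[0,0,0,0,0,0.007,255],[0,0,0,0,0,0.007,255],[0,0,0,0,0,0.007,255]]])

```text
t: 3.37
ee_pos: [0.5007, -0.015, 0.1453]
ee_rot: [-0.0, 0.617, 0.787, -0.0]
ft_force: [-1.4, 0.4, 0.5]
opening: -0.0
```

step_arm(rows=[[[0,0,0,0,0,0.0005,255],[0,0,0,0,0,0.001,255],[0,0,0,0,0,0.001,255],[0,0,0,0,0,0.001,255]]])

```text
t: 3.7
ee_pos: [0.5007, -0.015, 0.1443]
ee_rot: [-0.0, 0.617, 0.787, -0.0]
ft_force: [-0.3, -0.5, 0.4]
opening: 0.0002
```

step_arm(rows=[[[0,0,0,0,0,0.0005,255],[0,0,0,0,0,0.001,255],[0,0,0,0,0,0.001,255],[0,0,0,0,0,0.001,255]]])

```text
t: 4.03
ee_pos: [0.5007, -0.015, 0.1433]
ee_rot: [-0.0, 0.617, 0.787, -0.0]
ft_force: [-0.0, 0.1, 0.6]
opening: 0.0002
```

```bash
python3 - <<'E'
from h import *
delta(.5005,-.0153,.1475,.242)
c=optics.read_camera("wrist"); cv2.imwrite("pics/w2.png",c["image"][:,:,::-1])
c=optics.read_camera("scene"); cv2.imwrite("pics/s2.png",cv2.resize(c["image"][140:240,240:360,::-1],None,fx=6,fy=6,interpolation=2))
E
```

```text
t 4.0333 pos [ 0.5007 -0.015   0.1433] ft [-0.    0.09  0.62] tq [ 0.017  0.007 -0.017] q [-0.14 -0.18  2.03 -0.    1.29 -0.38]
[-0.0002 -0.0002 -0.0042] [-0.0001 -0.     -0.    ]
```

View pics/w2.png

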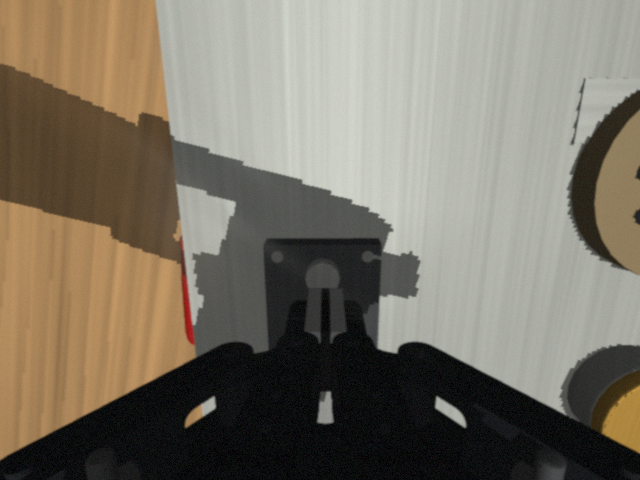

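View pics/s2.png

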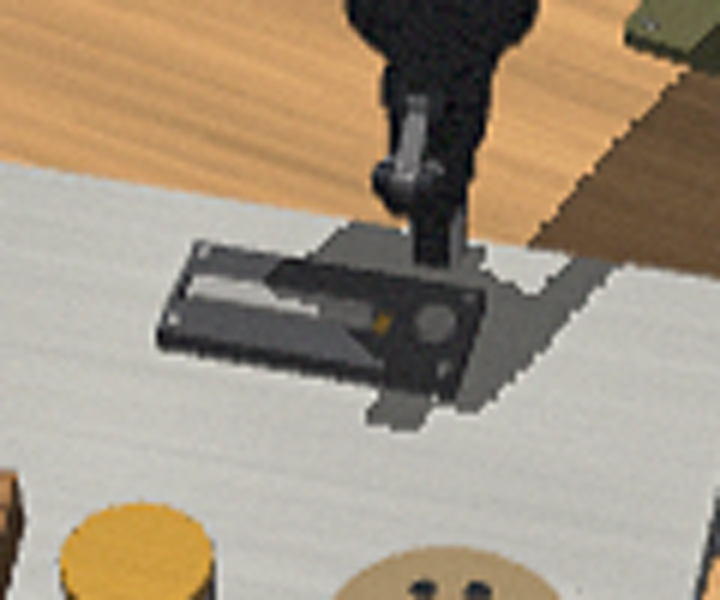

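```bash
python3 - <<'E'
from h import *
s=get_state(); p=s["ee_pos"]
for n in ("scene","top","wrist"):
    c=optics.read_camera(n)
    print(n,"tcp",proj(c,p),"button",proj(c,np.array([.5005,-.0153,.1475])), "cam", -np.array(c["R"]).T@c["t"])
    if n=="top": cv2.imwrite("pics/t2.png",cv2.resize(c["image"][220:310,300:420,::-1],None,fx=6,fy=6,interpolation=2))
E
```

```text
scene tcp [312.48419185 193.94055426] button [312.46119694 192.67233406] cam [1.28041918 0.37776373 0.94607741]
top tcp [351.23420893 270.6365189 ] button [351.43284058 270.51061018] cam [0.34943119 0.05641795 1.32449963]
wrist tcp [323.49110131 275.79960696] button [322.88221651 279.24611315] cam [0.48409413 0.05553964 0.32397139]
```

View pics/t2.png

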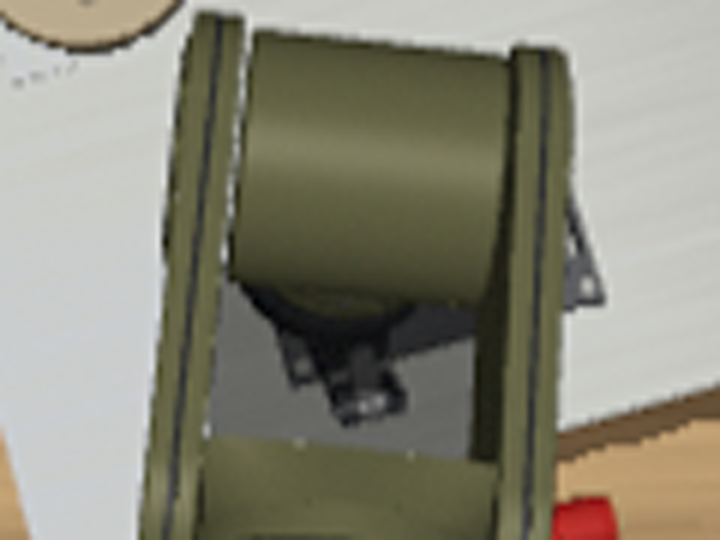

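```bash
python3 - <<'E'
from h import *
s=get_state(); p=s["ee_pos"]
cs=optics.read_camera("scene");cw=optics.read_camera("wrist")
for dz in (0,.01,.015,.02,.025,.03,.035): 
    q=p+[0,0,dz]; print(dz,proj(cs,q),proj(cw,q))
cv2.imwrite("pics/w3.png",cv2.resize(cw["image"][230:350,250:400,::-1],None,fx=5,fy=5,interpolation=2))
cv2.imwrite("pics/s3.png",cv2.resize(cs["image"][150:210,280:350,::-1],None,fx=10,fy=10,interpolation=2))
E
```

```text
0 [312.48607036 193.94147609] [323.54747342 275.79503843]
0.01 [312.5325331  191.08588358] [323.47557222 283.49541892]
0.015 [312.55598617 189.64446143] [323.43673684 287.65456046]
0.02 [312.57958893 188.19383941] [323.39576684 292.04231181]
0.025 [312.60334282 186.73392914] [323.35248126 296.67805412]
0.03 [312.62724929 185.26464114] [323.30667808 301.58342309]
0.035 [312.65130982 183.78588476] [323.25813108 306.78264655]
```

View pics/w3.png

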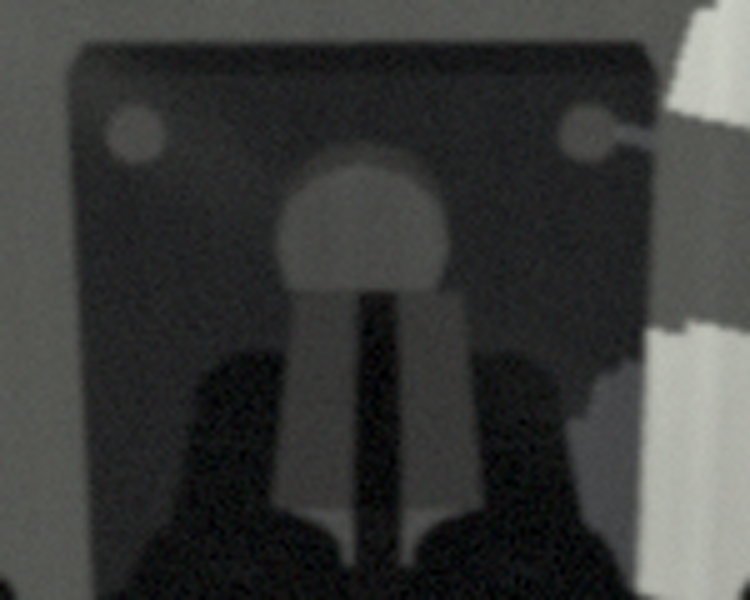

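View pics/s3.png

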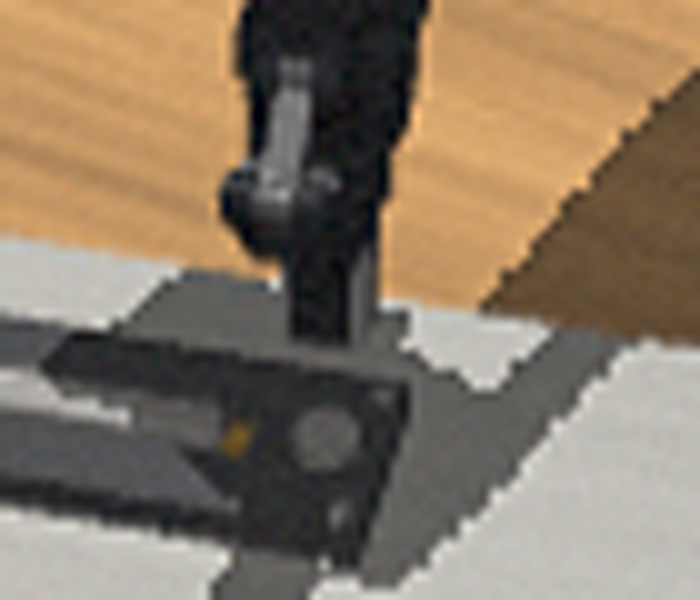

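```bash
python3 - <<'E'
from h import *
s=get_state(); p=s["ee_pos"];R=rot(s).as_matrix()
cs=optics.read_camera("scene");cw=optics.read_camera("wrist")
for dz in (0.015,.02,.025,.03,.035): 
    print(dz,proj(cs,p+[0,0,dz]+R@[.011,.01,0]),proj(cs,p+[0,0,dz]+R@[-.011,.01,0]),proj(cw,p+[0,0,dz]+R@[.011,.01,0]),proj(cw,p+[0,0,dz]+R@[.011,-.01,0]))
E
```

```text
0.015 [315.82549903 192.90388027] [307.49463463 191.47680776] [344.83435455 265.7751539 ] [301.84923716 265.78711257]
0.02 [315.85977481 191.45353883] [307.50211614 190.02606209] [345.39117238 269.62964101] [301.20344579 269.642009  ]
0.025 [315.89427162 189.99384549] [307.50964576 188.56598888] [345.98004319 273.70601007] [300.52047897 273.71881535]
0.03 [315.92899157 188.52470948] [307.51722394 187.09649787] [346.60381668 278.02398765] [299.79703151 278.03726111]
0.035 [315.96393686 187.04603889] [307.52485115 185.61749766] [347.26569067 282.60571017] [299.02939447 282.619486  ]
```

```bash
python3 - <<'E'
from h import *
s=get_state(); p=s["ee_pos"];R=rot(s).as_matrix()
cs=optics.read_camera("scene");cw=optics.read_camera("wrist")
P=lambda c: np.diag([1,1,1])@np.array([[c["fx"],0,c["cx"]],[0,c["fy"],c["cy"]],[0,0,1]])@np.c_[c["R"],c["t"]]
for a,b in (((314.8,184.5),(343.4,288)),):
    X=cv2.triangulatePoints(P(cs),P(cw),np.array(a,float),np.array(b,float))[:,0]; X=X[:3]/X[3]
    print(X, R.T@(X-p), proj(cs,X),proj(cw,X))
E
```

```text
[ 0.50629839 -0.0047524   0.18351022] [ 0.00865722  0.00787071 -0.04019798] [315.28484142 184.80751531] [342.62982768 293.05798618]
```

The fingertips show about 40 mm behind the reported TCP in two views, and there is no contact force, so I'll descend by feel.

step_arm(rows=[[[0,0,0,0,0,0.002,255],[0,0,0,0,0,0.004,255],[0,0,0,0,0,0.006,255],[0,0,0,0,0,0.008,255],[0,0,0,0,0,0.01,255],[0,0,0,0,0,0.01,255],[0,0,0,0,0,0.01,255]]])

```text
t: 5.17
ee_pos: [0.5006, -0.015, 0.133]
ee_rot: [-0.0, 0.617, 0.787, -0.0]
ft_force: [0.1, 0.0, -0.1]
opening: 0.0002
```

```bash
python3 - <<'E'
from h import *
delta(.5005,-.0153,.1475,.242)
cs=optics.read_camera("scene");cw=optics.read_camera("wrist")
cv2.imwrite("pics/w4.png",cw["image"][:,:,::-1])
cv2.imwrite("pics/s4.png",cv2.resize(cs["image"][130:220,270:370,::-1],None,fx=6,fy=6,interpolation=2))
E
```

```text
t 5.1667 pos [ 0.5006 -0.015   0.133 ] ft [ 0.13  0.   -0.07] tq [ 0.006  0.027 -0.038] q [-0.14 -0.17  2.04 -0.    1.27 -0.38]
[-0.0003 -0.0001 -0.0145] [-0.0005 -0.0002 -0.    ]
```

View pics/s4.png

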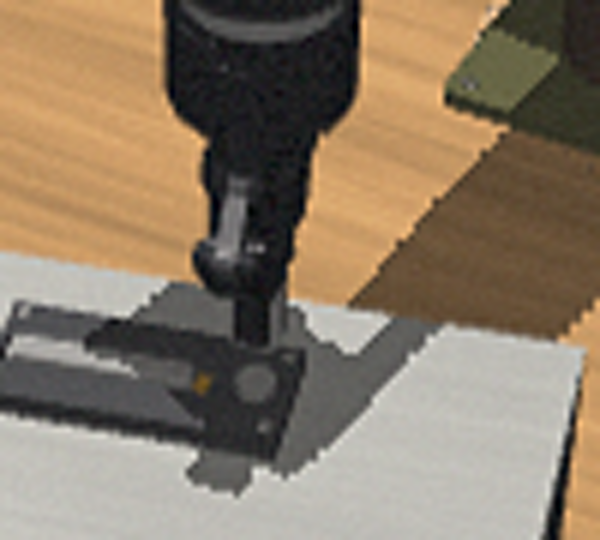

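View pics/w4.png

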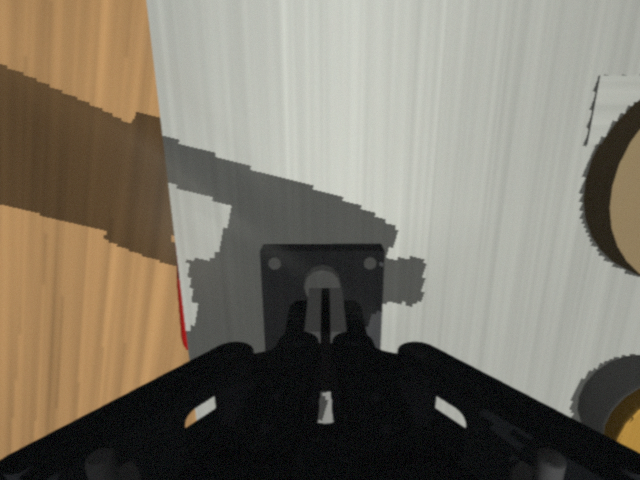

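step_arm(rows=[[[0,0,0,0,0,0.002,255],[0,0,0,0,0,0.004,255],[0,0,0,0,0,0.006,255],[0,0,0,0,0,0.008,255],[0,0,0,0,0,0.01,255],[0,0,0,0,0,0.012,255],[0,0,0,0,0,0.014,255],[0,0,0,0,0,0.015,255],[0,0,0,0,0,0.016,255],[0,0,0,0,0,0.017,255],[0,0,0,0,0,0.017,255],[0,0,0,0,0,0.017,255]]])

```text
t: 6.27
ee_pos: [0.5007, -0.015, 0.1163]
ee_rot: [0.0, 0.617, 0.787, 0.0]
ft_force: [0.1, 0.6, -0.5]
opening: -0.0001
```

```bash
python3 - <<'E'
from h import *
delta(.5005,-.0153,.1475,.242)
cs=optics.read_camera("scene");cw=optics.read_camera("wrist")
a=cv2.resize(cw["image"][230:340,270:380,::-1],(400,400),interpolation=2)
b=cv2.resize(cs["image"][150:210,285:345,::-1],(400,400),interpolation=2)
cv2.imwrite("pics/c5.png",np.hstack([a,b]))
E
```

```text
t 6.2667 pos [ 0.5007 -0.015   0.1163] ft [ 0.08  0.62 -0.54] tq [-0.016  0.008 -0.01 ] q [-0.14 -0.15  2.05 -0.    1.24 -0.38]
[-0.0002 -0.0003 -0.0312] [ 0.  0. -0.]
```

View pics/c5.png

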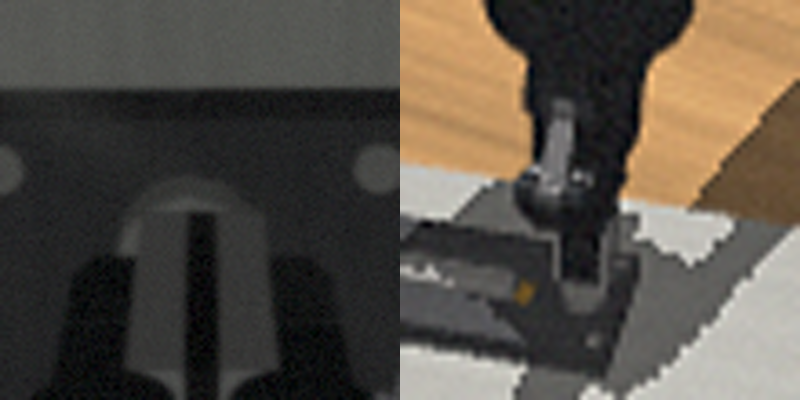

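step_arm(rows=[[[0,0,0,0,0,0.001,255],[0,0,0,0,0,0.002,255],[0,0,0,0,0,0.003,255],[0,0,0,0,0,0.004,255],[0,0,0,0,0,0.005,255],[0,0,0,0,0,0.006,255],[0,0,0,0,0,0.006,255]]])

```text
t: 6.95
ee_pos: [0.5007, -0.015, 0.1101]
ee_rot: [-0.0, 0.617, 0.787, -0.0]
ft_force: [-0.1, 0.4, -0.1]
opening: -0.0
```

step_arm(rows=[[[0,0,0,0,0,0.0005,255],[0,0,0,0,0,0.001,255],[0,0,0,0,0,0.0015,255],[0,0,0,0,0,0.002,255],[0,0,0,0,0,0.002,255],[0,0,0,0,0,0.002,255]]])

```text
t: 7.45
ee_pos: [0.5008, -0.015, 0.1092]
ee_rot: [0.0, 0.617, 0.787, -0.0]
ft_force: [-3.5, -0.8, 4.7]
opening: 0.0
```

```bash
python3 - <<'E'
from h import *
delta(.5005,-.0153,.1475,.242)
cs=optics.read_camera("scene");cw=optics.read_camera("wrist")
delta(.5005,-.0153,.1475,.242)
a=cv2.resize(cw["image"][230:340,270:380,::-1],(400,400),interpolation=2)
b=cv2.resize(cs["image"][150:210,285:345,::-1],(400,400),interpolation=2)
cv2.imwrite("pics/c6.png",np.hstack([a,b]))
E
```

```text
t 7.45 pos [ 0.5008 -0.015   0.1092] ft [-3.53 -0.76  4.73] tq [-0.038  0.494 -0.001] q [-0.14 -0.14  2.06 -0.    1.22 -0.38]
[-0.0002 -0.0003 -0.0383] [-0.      0.0001  0.0001]
t 7.55 pos [ 0.5008 -0.0151  0.1092] ft [-2.57  0.01  5.27] tq [ 0.034  0.596 -0.006] q [-0.14 -0.14  2.06 -0.    1.22 -0.38]
[-0.0002 -0.0004 -0.0383] [0.     0.0001 0.0001]
```

View pics/c6.png

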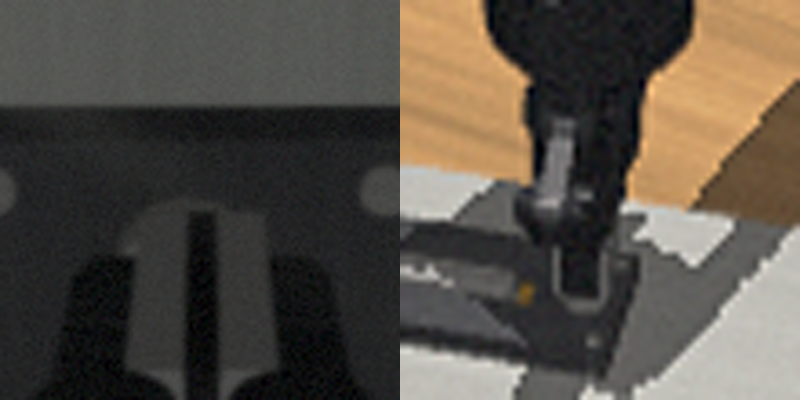

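step_arm(rows=[[[0,0,0,0,0,0.0005,255],[0,0,0,0,0,0.001,255],[0,0,0,0,0,0.001,255],[0,0,0,0,0,0.001,255]]])

```text
t: 7.88
ee_pos: [0.5008, -0.0151, 0.1083]
ee_rot: [0.0, 0.617, 0.787, -0.0]
ft_force: [-2.5, 0.0, 5.3]
opening: 0.0002
```

```bash
python3 - <<'E'
from h import *
delta(.5005,-.0153,.1475,.242)
E
```

```text
t 7.8833 pos [ 0.5008 -0.0151  0.1083] ft [-2.47  0.01  5.31] tq [0.035 0.567 0.006] q [-0.14 -0.14  2.06 -0.    1.22 -0.38]
[-0.0002 -0.0004 -0.0392] [0.     0.0001 0.0001]
```

step_arm(rows=[[[0,0,0,0,0,0.0005,255],[0,0,0,0,0,0.001,255],[0,0,0,0,0,0.0015,255],[0,0,0,0,0,0.002,255],[0,0,0,0,0,0.002,255]]])

```text
t: 8.3
ee_pos: [0.5008, -0.015, 0.1064]
ee_rot: [-0.0, 0.617, 0.787, -0.0]
ft_force: [-3.2, 0.4, 6.2]
opening: 0.0002
```

step_arm(rows=[[[0,0,0,0,0,0.0005,255],[0,0,0,0,0,0.001,255],[0,0,0,0,0,0.001,255],[0,0,0,0,0,0.001,255]]])

```text
t: 8.63
ee_pos: [0.5008, -0.015, 0.1052]
ee_rot: [0.0, 0.617, 0.787, 0.0]
ft_force: [-2.9, 0.7, 5.1]
opening: -0.0
```

```bash
python3 - <<'E'
from h import *
delta(.5005,-.0153,.1475,.242)
cs=optics.read_camera("scene");cw=optics.read_camera("wrist")
delta(.5005,-.0153,.1475,.242)
a=cv2.resize(cw["image"][230:340,270:380,::-1],(400,400),interpolation=2)
b=cv2.resize(cs["image"][150:210,265:325,::-1],(400,400),interpolation=2)
cv2.imwrite("pics/c7.png",np.hstack([a,b]))
E
```

```text
t 8.6333 pos [ 0.5008 -0.015   0.1052] ft [-2.85  0.73  5.06] tq [0.053 0.46  0.041] q [-0.14 -0.14  2.06 -0.    1.22 -0.38]
[-0.0002 -0.0004 -0.0423] [0.0001 0.0001 0.0001]
t 8.7333 pos [ 0.5008 -0.0151  0.1052] ft [-2.44  1.31  4.71] tq [0.128 0.495 0.022] q [-0.14 -0.14  2.06 -0.    1.22 -0.38]
[-0.0002 -0.0004 -0.0423] [ 0.0001  0.0001 -0.    ]
```

View pics/c7.png

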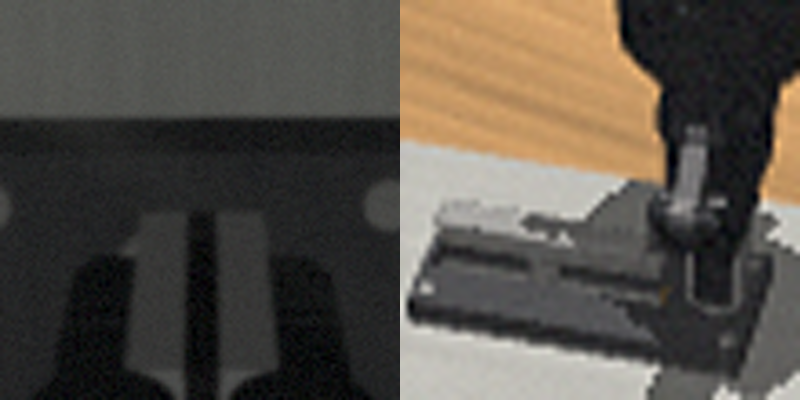

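step_arm(rows=[[[0,0,0,0,0,-0.005,255],[0,0,0,0,0,-0.02,255],[0,0,0,0,0,-0.045,255],[0,0,0,0,0,-0.07,255],[0,0,0,-0.02,0,-0.075,120],[0,0,0,-0.045,0,-0.075,0],[0,0,0,-0.065,0,-0.075,0],[0,0,0,-0.07,0,-0.075,0],[0,0,0,-0.07,0,-0.075,0],[0,0,0,-0.07,0,-0.075,0],[0,0,0,-0.07,0,-0.075,0]]])

```text
t: 9.65
ee_pos: [0.5172, -0.0822, 0.179]
ee_rot: [-0.0, 0.616, 0.787, 0.0]
ft_force: [0.4, 0.1, -0.1]
opening: 0.0831
```

```bash
python3 - <<'E'
from h import *
delta(.5175,-.083,.1635,.242)
cs=optics.read_camera("scene");cw=optics.read_camera("wrist")
for z in (.1435,.1635): print(proj(cw,np.array([.5175,-.083,z])),proj(cs,np.array([.5175,-.083,z])))
cv2.imwrite("pics/w8.png",cw["image"][:,:,::-1])
cv2.imwrite("pics/s8.png",cv2.resize(cs["image"][140:230,250:370,::-1],None,fx=6,fy=6,interpolation=2))
E
```

```text
t 9.65 pos [ 0.5172 -0.0822  0.179 ] ft [ 0.42  0.15 -0.11] tq [ 0.003 -0.    -0.001] q [-0.26 -0.15  1.94  0.    1.35 -0.5 ]
[-0.0009  0.0002  0.0155] [-0.0005 -0.0007  0.0006]
[323.86991896 255.14739969] [286.60371924 189.44615945]
[323.75828652 266.80663109] [286.36897199 183.6931573 ]
```

View pics/s8.png

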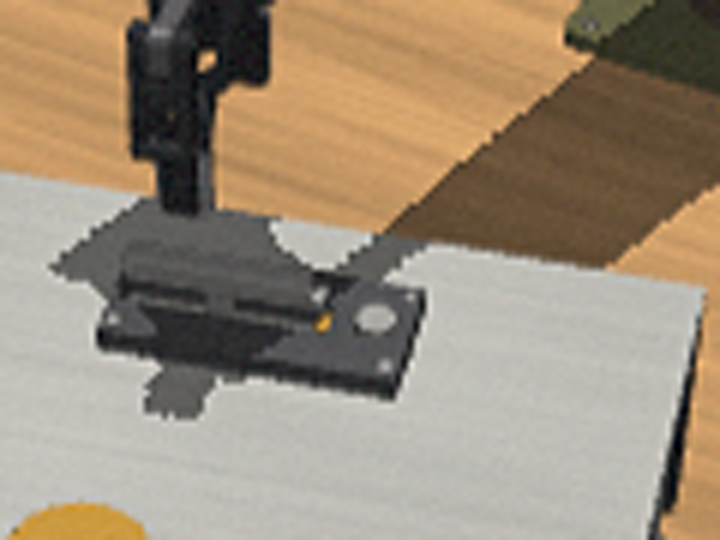

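View pics/w8.png

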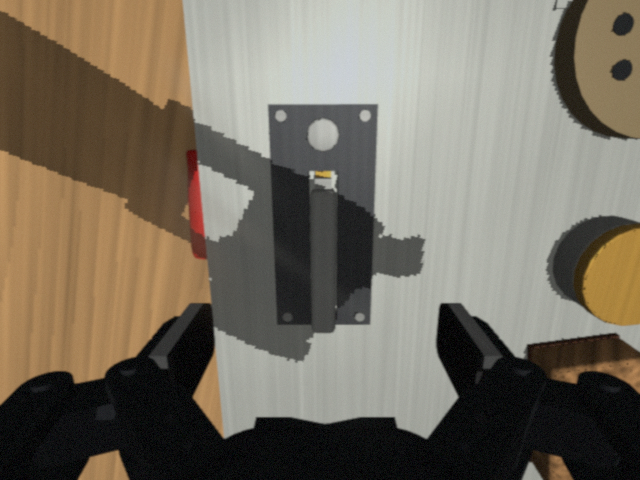

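```bash
python3 - <<'E'
from h import *
cw=optics.read_camera("wrist")
u=np.array([-np.sin(.242),np.cos(.242),0]); A=np.array([.5175,-.083,.1635])
print(proj(cw,A+.042*u),proj(cw,A-.042*u), proj(cw,np.array([.5172,-.0822,.1635])))
for px in ((323,190),(323,332)): 
    X=ray(cw,px,.1635); print(X)
X=(ray(cw,(323,190),.1635)+ray(cw,(323,332),.1635))/2; print("mid",X)
print(ray(cw,(323,134),.1475))
im=cw["image"][160:345,290:360,::-1]; cv2.imwrite("pics/w9.png",cv2.resize(im,None,fx=3,fy=3,interpolation=2))
g=im.mean(2)
for r in (205,230,250,270,290,310): print(r, g[r-160,10:55].astype(int))
E
```

```text
[323.63516642 190.9299172 ] [323.66644684 334.38296456] [323.47074271 265.27177242]
[ 0.50699794 -0.0418316   0.1635    ]
[ 0.52681523 -0.12235498  0.1635    ]
mid [ 0.51690658 -0.08209329  0.1635    ]
[ 0.50026626 -0.01482355  0.1475    ]
205 [33 30 32 31 35 32 31 29 34 48 57 59 64 66 69 69 68 71 70 69 67 66 69 67
 68 68 68 68 71 72 70 66 67 66 60 58 48 46 32 31 31 32 33 27 33]
230 [31 29 32 35 29 30 32 34 31 42 45 57 59 61 68 69 71 70 70 69 69 69 70 68
 67 69 68 68 69 69 71 67 64 63 63 54 53 39 35 25 33 33 32 26 31]
250 [37 33 31 36 27 33 34 33 29 37 46 51 62 62 69 70 71 69 69 71 70 70 69 66
 66 69 67 71 70 69 71 72 64 66 62 62 56 38 30 31 34 30 36 28 31]
270 [38 43 41 40 41 42 35 43 36 32 45 57 59 66 68 70 70 69 67 68 71 69 68 70
 68 69 71 66 71 71 70 67 70 60 62 56 53 36 31 31 30 31 26 30 35]
290 [28 31 36 35 29 27 32 30 29 29 41 53 60 64 67 69 73 69 70 72 70 70 68 70
 69 71 71 67 68 69 68 69 69 67 63 67 59 45 39 33 39 36 40 36 38]
310 [35 36 32 30 27 30 29 33 31 29 37 47 58 62 67 68 71 68 68 69 69 70 67 65
 66 66 68 67 69 70 68 66 64 60 54 55 56 61 66 69 65 67 68 67 69]
```

View pics/w9.png

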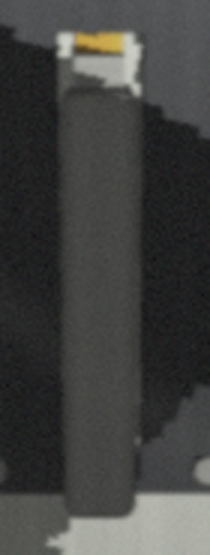

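step_arm(rows=[[[0,0,0,-0.0005,0,0.02,0],[0,0,0,-0.0005,0,0.04,0],[0,0,0,-0.0005,0,0.055,0],[0,0,0,-0.0005,0,0.065,0],[0,0,0,-0.0005,0,0.07,0],[0,0,0,-0.0005,0,0.071,0],[0,0,0,-0.0005,0,0.071,0]]])

```text
t: 10.38
ee_pos: [0.5179, -0.0834, 0.1086]
ee_rot: [0.0, 0.616, 0.787, 0.0]
ft_force: [-0.3, -0.6, 0.8]
opening: 0.0849
```

```bash
python3 - <<'E'
from h import *
delta(.517,-.0825,.107,.242)
cs=optics.read_camera("scene");cw=optics.read_camera("wrist")
a=cv2.resize(cw["image"][150:450,170:490,::-1],(427,400),interpolation=2)
b=cv2.resize(cs["image"][140:210,250:320,::-1],(400,400),interpolation=2)
cv2.imwrite("pics/c10.png",np.hstack([a,b])[:,:800])
E
```

```text
t 10.3833 pos [ 0.5179 -0.0834  0.1086] ft [-0.3  -0.58  0.77] tq [-0.024 -0.012  0.043] q [-0.26 -0.09  2.01  0.    1.22 -0.5 ]
[ 0.001  -0.0006  0.0016] [0.0003 0.0001 0.0003]
```

View pics/c10.png

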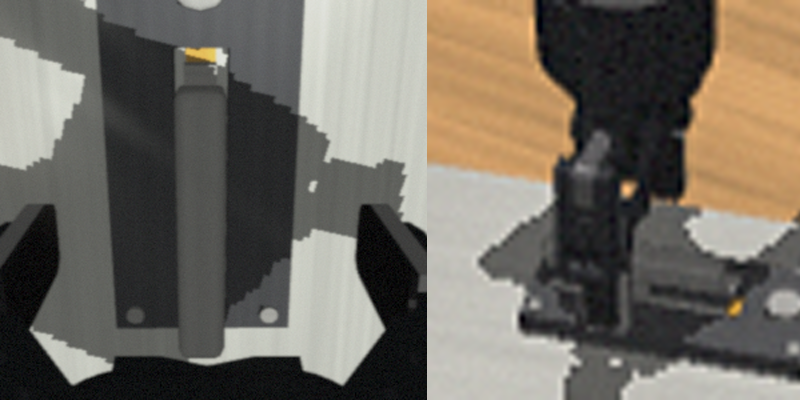

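step_arm(rows=[[[0,0,0,0.0006,-0.0003,0.001,60],[0,0,0,0.0006,-0.0003,0.001,120],[0,0,0,0.0006,-0.0003,0.001,160],[0,0,0,0.0006,-0.0003,0.001,180],[0,0,0,0.0006,-0.0003,0.001,190],[0,0,0,0.0006,-0.0003,0.001,190]]])

```text
t: 10.98
ee_pos: [0.5172, -0.083, 0.1074]
ee_rot: [0.0, 0.617, 0.787, 0.0]
ft_force: [1.4, 0.1, 0.3]
opening: 0.0223
```

```bash
python3 - <<'E'
from h import *
delta(.517,-.0825,.107,.242); print(get_state()["opening"])
cs=optics.read_camera("scene");cw=optics.read_camera("wrist")
a=cv2.resize(cw["image"][150:450,170:490,::-1],(427,400),interpolation=2)
b=cv2.resize(cs["image"][140:210,250:320,::-1],(400,400),interpolation=2)
cv2.imwrite("pics/c11.png",np.hstack([a,b])[:,:800])
E
```

```text
t 10.9833 pos [ 0.5172 -0.083   0.1074] ft [1.44 0.11 0.25] tq [ 0.025 -0.06  -0.004] q [-0.26 -0.09  2.01 -0.    1.22 -0.5 ]
[ 0.0005 -0.0001  0.0004] [ 0.0001  0.0001 -0.0001]
0.022341633835680556
```

View pics/c11.png

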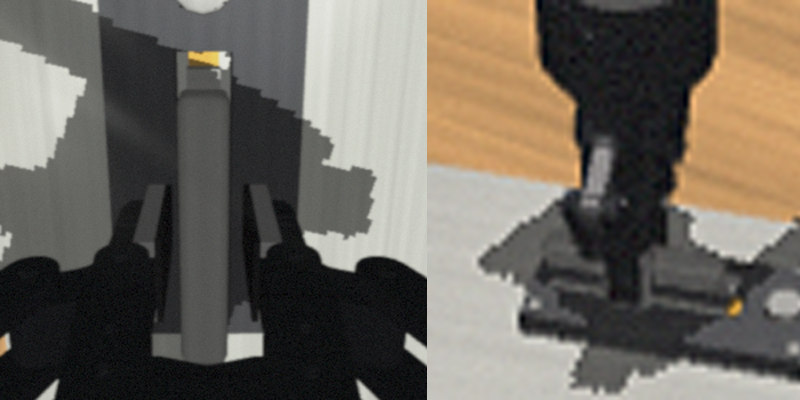

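step_arm(rows=[[[0,0,0,0,0,0,205],[0,0,0,0,0,0,220],[0,0,0,0,0,0,240],[0,0,0,0,0,0,255],[0,0,0,0,0,0,255],[0,0,0,0,0,0,255]]])

```text
t: 11.58
ee_pos: [0.5162, -0.0832, 0.1071]
ee_rot: [-0.001, 0.617, 0.787, -0.001]
ft_force: [-5.9, -0.5, 2.0]
opening: 0.0126
```

```bash
python3 - <<'E'
from h import *
delta(.517,-.0825,.107,.242); print(get_state()["opening"])
cs=optics.read_camera("scene");cw=optics.read_camera("wrist")
a=cv2.resize(cw["image"][150:450,170:490,::-1],(427,400),interpolation=2)
b=cv2.resize(cs["image"][140:210,250:320,::-1],(400,400),interpolation=2)
cv2.imwrite("pics/c12.png",np.hstack([a,b])[:,:800])
E
```

```text
t 11.5833 pos [ 0.5162 -0.0832  0.1071] ft [-5.94 -0.5   2.  ] tq [-0.234  0.783  0.035] q [-0.26 -0.09  2.01 -0.    1.22 -0.5 ]
[0.0005 0.0009 0.0001] [-0.0024 -0.0003  0.0001]
0.012613007813495246
```

View pics/c12.png

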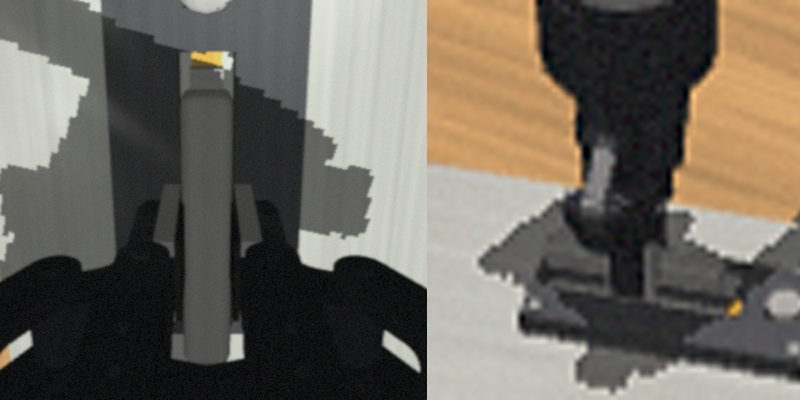

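step_arm(rows=[[[0,0,0,0,-0.001,0,255],[0,0,0.04,0,-0.001,0,255],[0,0,0.08,0,-0.001,0,255],[0,0,0.12,0,-0.001,0,255],[0,0,0.16,0,-0.001,0,255],[0,0,0.2,0,-0.001,0,255],[0,0,0.2,0,-0.001,0,255],[0,0,0.2,0,-0.001,0,255]]])

```text
t: 12.35
ee_pos: [0.5165, -0.0832, 0.1076]
ee_rot: [0.0, 0.692, 0.722, 0.0]
ft_force: [-2.3, -0.4, 1.6]
opening: 0.0128
```

```bash
cat > st.py <<'E'
from h import *
s=get_state(); R=rot(s).as_matrix(); y=R[:,1]; a=np.arctan2(y[1],y[0])
print("t",round(s["t"],2),"turn",round(.242-a,4),"pos",s["ee_pos"].round(4),"ftW",s["ft_force"].round(2),"ftTool",(R.T@s["ft_force"]).round(2),"tq",s["wrist_torque"].round(3),"q6",s["q"][5].round(3),"eff6",s["joint_efforts"][5].round(3),"op",round(s["opening"],4))
E
python3 st.py
```

```text
t 12.35 turn 0.1992 pos [ 0.5165 -0.0832  0.1076] ftW [-2.26 -0.42  1.58] ftTool [-0.32 -2.28 -1.58] tq [-0.03   0.268  0.036] q6 -0.305 eff6 0.011 op 0.0128
```

step_arm(rows=[[[0,0,0.05,0,0,0,255],[0,0,0.1,0,0,0,255],[0,0,0.15,0,0,0,255],[0,0,0.2,0,0,0,255],[0,0,0.25,0,0,0,255],[0,0,0.3,0,0,0,255],[0,0,0.35,0,0,0,255],[0,0,0.35,0,0,0,255],[0,0,0.35,0,0,0,255]]])

```text
t: 13.1
ee_pos: [0.5167, -0.0832, 0.1076]
ee_rot: [0.0, 0.807, 0.591, 0.0]
ft_force: [-0.1, 0.2, 2.7]
opening: 0.0129
```

```bash
python3 st.py; python3 - <<'E'
from h import *
cs=optics.read_camera("scene");cw=optics.read_camera("wrist")
a=cv2.resize(cw["image"][150:450,170:490,::-1],(427,400),interpolation=2)
b=cv2.resize(cs["image"][140:210,250:320,::-1],(400,400),interpolation=2)
cv2.imwrite("pics/c13.png",np.hstack([a,b])[:,:800])
E
```

```text
t 13.1 turn 0.5484 pos [ 0.5167 -0.0832  0.1076] ftW [-0.08  0.18  2.73] ftTool [ 0.14 -0.13 -2.73] tq [-0.102  0.05  -0.073] q6 0.044 eff6 0.003 op 0.0129
```

View pics/c13.png

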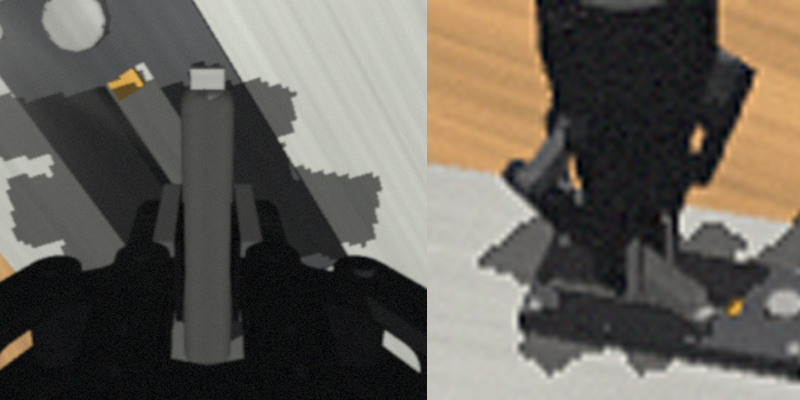

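```bash
cat > av.py <<'E'
from h import *
F=[];T=[];A=[];P=[];E=[]
for i in range(7):
    s=get_state(); R=rot(s).as_matrix(); y=R[:,1]; A.append(.242-np.arctan2(y[1],y[0])); F.append(s["ft_force"]);T.append(s["wrist_torque"]);P.append(s["ee_pos"]);E.append(s["joint_efforts"][5]); optics.read_camera("wrist")
F=np.array(F);T=np.array(T)
print("t",round(s["t"],2),"turn",np.mean(A).round(4),"pos",np.mean(P,0).round(4),"F",F.mean(0).round(2),"T",T.mean(0).round(3),"Tzsd",T[:,2].std().round(3),"eff6",np.round(np.mean(E),3),"op",round(s["opening"],4))
E
python3 av.py
```

```text
t 13.5 turn 0.5494 pos [ 0.5167 -0.0832  0.1076] F [ 0.48 -0.33  1.66] T [-0.066 -0.137 -0.003] Tzsd 0.029 eff6 0.008 op 0.0124
```

step_arm(rows=[[[0,0,0.04,0,0,0,255],[0,0,0.08,0,0,0,255],[0,0,0.12,0,0,0,255],[0,0,0.16,0,0,0,255],[0,0,0.2,0,0,0,255],[0,0,0.2,0,0,0,255]]])

```text
t: 14.05
ee_pos: [0.5168, -0.0833, 0.1076]
ee_rot: [0.0, 0.862, 0.507, 0.001]
ft_force: [1.9, -0.4, 1.4]
opening: 0.0126
```

```bash
python3 av.py
```

```text
t 14.35 turn 0.7495 pos [ 0.5168 -0.0833  0.1076] F [ 2.83 -0.35  1.27] T [-0.114 -0.526  0.006] Tzsd 0.024 eff6 0.053 op 0.0124
```

step_arm(rows=[[[0,0,0.03,0,0,0,255],[0,0,0.06,0,0,0,255],[0,0,0.06,0,0,0,255],[0,0,0.06,0,0,0,255]]])

```text
t: 14.73
ee_pos: [0.5168, -0.0833, 0.1076]
ee_rot: [0.0, 0.877, 0.481, 0.001]
ft_force: [4.4, -1.4, 0.9]
opening: 0.0128
```

```bash
python3 av.py
```

```text
t 15.03 turn 0.8094 pos [ 0.5168 -0.0833  0.1076] F [ 4.68 -0.55  1.06] T [-0.194 -0.896  0.012] Tzsd 0.035 eff6 0.024 op 0.0123
```

step_arm(rows=[[[0,0,0.03,0,0,0,255],[0,0,0.05,0,0,0,255],[0,0,0.05,0,0,0,255],[0,0,0.05,0,0,0,255]]])

```text
t: 15.42
ee_pos: [0.5168, -0.0834, 0.1076]
ee_rot: [0.0, 0.889, 0.459, 0.001]
ft_force: [5.3, -1.2, 1.5]
opening: 0.0126
```

```bash
python3 av.py
```

```text
t 15.72 turn 0.8595 pos [ 0.5168 -0.0833  0.1076] F [ 5.37 -0.57  1.09] T [-0.193 -0.935  0.034] Tzsd 0.027 eff6 0.044 op 0.0124
```

step_arm(rows=[[[0,0,0.02,0.0002,0.0003,0,255],[0,0,0.04,0.0003,0.0005,0,255],[0,0,0.04,0.0003,0.0005,0,255],[0,0,0.04,0.0003,0.0005,0,255]]])

```text
t: 16.1
ee_pos: [0.5168, -0.0834, 0.1074]
ee_rot: [0.0, 0.898, 0.441, -0.0]
ft_force: [4.2, -0.5, 2.7]
opening: 0.0126
```

```bash
python3 av.py
```

```text
t 16.4 turn 0.9 pos [ 0.5168 -0.0834  0.1074] F [ 3.59 -1.13  2.18] T [-0.286 -0.644  0.029] Tzsd 0.039 eff6 0.029 op 0.0126
```

step_arm(rows=[[[0,0,0.02,0,0,0,255],[0,0,0.04,0,0,0,255],[0,0,0.04,0,0,0,255],[0,0,0.04,0,0,0,255]]])

```text
t: 16.78
ee_pos: [0.5169, -0.0834, 0.1074]
ee_rot: [0.0, 0.906, 0.423, 0.0]
ft_force: [3.5, -1.2, 2.5]
opening: 0.0124
```

```bash
python3 av.py
```

```text
t 17.08 turn 0.9401 pos [ 0.5168 -0.0833  0.1074] F [ 3.89 -2.28  2.24] T [-0.421 -0.707  0.015] Tzsd 0.035 eff6 0.01 op 0.0127
```

step_arm(rows=[[[0,0,0.025,0,0,0,255],[0,0,0.05,0,0,0,255],[0,0,0.05,0,0,0,255],[0,0,0.05,0,0,0,255]]])

```text
t: 17.47
ee_pos: [0.5169, -0.0834, 0.1074]
ee_rot: [0.0, 0.917, 0.4, 0.0]
ft_force: [3.4, -1.9, 2.5]
opening: 0.0126
```

```bash
python3 av.py
```

```text
t 17.77 turn 0.9899 pos [ 0.5169 -0.0834  0.1074] F [ 3.66 -2.82  2.73] T [-0.546 -0.713 -0.008] Tzsd 0.034 eff6 -0.0 op 0.0128
```

step_arm(rows=[[[0,0,0.025,0,0,0,255],[0,0,0.05,0,0,0,255],[0,0,0.05,0,0,0,255],[0,0,0.05,0,0,0,255]]])

```text
t: 18.15
ee_pos: [0.5169, -0.0834, 0.1074]
ee_rot: [0.0, 0.926, 0.377, 0.0]
ft_force: [3.4, -3.3, 2.6]
opening: 0.0125
```

```bash
python3 av.py
```

```text
t 18.45 turn 1.04 pos [ 0.5169 -0.0834  0.1074] F [ 4.06 -3.03  2.53] T [-0.592 -0.732 -0.006] Tzsd 0.025 eff6 0.0 op 0.0125
```

step_arm(rows=[[[0,0,0.025,0,0.0004,0,255],[0,0,0.05,0,0.0008,0,255],[0,0,0.05,0,0.0008,0,255],[0,0,0.05,0,0.0008,0,255]]])

```text
t: 18.83
ee_pos: [0.5171, -0.0834, 0.1072]
ee_rot: [-0.001, 0.935, 0.353, -0.0]
ft_force: [3.4, 0.1, 2.9]
opening: 0.0122
```

```bash
python3 av.py
```

```text
t 19.13 turn 1.0901 pos [ 0.5171 -0.0834  0.1072] F [2.91 0.51 2.47] T [-0.038 -0.43  -0.04 ] Tzsd 0.038 eff6 -0.048 op 0.0125
```

step_arm(rows=[[[0,0,0.025,0,0,0,255],[0,0,0.05,0,0,0,255],[0,0,0.05,0,0,0,255],[0,0,0.05,0,0,0,255]]])

```text
t: 19.52
ee_pos: [0.5174, -0.0835, 0.1074]
ee_rot: [-0.0, 0.944, 0.33, 0.0]
ft_force: [2.9, 2.5, 2.9]
opening: 0.0122
```

```bash
python3 av.py
```

```text
t 19.82 turn 1.1397 pos [ 0.5173 -0.0835  0.1073] F [3.25 2.92 3.12] T [ 0.351 -0.345 -0.027] Tzsd 0.015 eff6 -0.031 op 0.0127
```

step_arm(rows=[[[0,0,0.025,0,0,0,255],[0,0,0.05,0,0,0,255],[0,0,0.05,0,0,0,255],[0,0,0.05,0,0,0,255]]])

```text
t: 20.2
ee_pos: [0.5173, -0.0836, 0.1073]
ee_rot: [-0.0, 0.952, 0.307, 0.0]
ft_force: [4.5, 3.9, 3.2]
opening: 0.0126
```

```bash
python3 av.py
```

```text
t 20.5 turn 1.1894 pos [ 0.5173 -0.0835  0.1073] F [3.4  4.08 3.16] T [ 0.542 -0.361 -0.053] Tzsd 0.028 eff6 -0.052 op 0.0129
```

step_arm(rows=[[[0,0,0.025,0,0,0,255],[0,0,0.05,0,0,0,255],[0,0,0.05,0,0,0,255],[0,0,0.05,0,0,0,255]]])

```text
t: 20.88
ee_pos: [0.5174, -0.0836, 0.1073]
ee_rot: [-0.0, 0.959, 0.283, 0.0]
ft_force: [3.0, 3.4, 4.1]
opening: 0.0124
```

```bash
python3 av.py;  python3 - <<'E'
from h import *
cs=optics.read_camera("scene");cw=optics.read_camera("wrist")
a=cv2.resize(cw["image"][150:450,170:490,::-1],(427,400),interpolation=2)
b=cv2.resize(cs["image"][140:210,250:320,::-1],(400,400),interpolation=2)
cv2.imwrite("pics/c14.png",np.hstack([a,b])[:,:800])
E
```

```text
t 21.18 turn 1.2394 pos [ 0.5174 -0.0836  0.1073] F [3.49 3.62 3.52] T [ 0.516 -0.369 -0.043] Tzsd 0.036 eff6 -0.033 op 0.0125
```

View pics/c14.png

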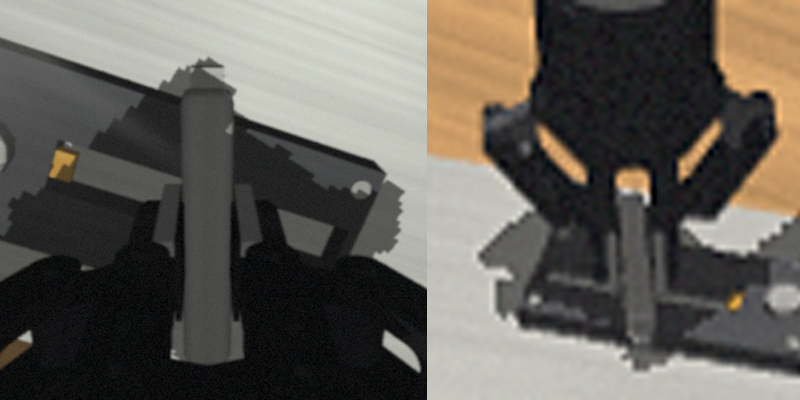

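step_arm(rows=[[[0,0,0.025,0.0004,0,0,255],[0,0,0.05,0.0006,0,0,255],[0,0,0.05,0.0006,0,0,255],[0,0,0.05,0.0006,0,0,255]]])

```text
t: 21.67
ee_pos: [0.5174, -0.0836, 0.1072]
ee_rot: [-0.0, 0.966, 0.259, -0.001]
ft_force: [0.1, 1.2, 3.6]
opening: 0.0122
```

```bash
python3 av.py
```

```text
t 21.97 turn 1.2893 pos [ 0.5174 -0.0836  0.1072] F [0.   1.74 3.86] T [0.242 0.178 0.131] Tzsd 0.034 eff6 0.105 op 0.0125
```

step_arm(rows=[[[0,0,0.025,0,0,0,255],[0,0,0.05,0,0,0,255],[0,0,0.05,0,0,0,255],[0,0,0.05,0,0,0,255]]])

```text
t: 22.35
ee_pos: [0.5175, -0.0836, 0.1072]
ee_rot: [0.0, 0.972, 0.235, -0.001]
ft_force: [-1.3, 0.5, 4.6]
opening: 0.0125
```

```bash
python3 av.py
```

```text
t 22.65 turn 1.3394 pos [ 0.5175 -0.0836  0.1072] F [-1.89  1.08  4.51] T [0.05  0.516 0.229] Tzsd 0.025 eff6 0.229 op 0.0128
```

step_arm(rows=[[[0,0,-0.02,0,0,0,255],[0,0,-0.04,0,0,0,255],[0,0,-0.04,0,0,0,255],[0,0,-0.04,0,0,0,255]]])

```text
t: 23.03
ee_pos: [0.5175, -0.0835, 0.1072]
ee_rot: [-0.0, 0.967, 0.254, -0.0]
ft_force: [-3.8, 0.2, 4.1]
opening: 0.0124
```

```bash
python3 av.py
```

```text
t 23.33 turn 1.2999 pos [ 0.5175 -0.0835  0.1072] F [-3.98  0.48  4.73] T [-0.03   0.862  0.193] Tzsd 0.02 eff6 0.174 op 0.0124
```

step_arm(rows=[[[0,0,0,0,0,0,200],[0,0,0,0,0,0,160],[0,0,0,0,0,-0.005,150],[0,0,0,0,0,-0.025,150],[0,0,0,0,0,-0.055,150],[0,0,0,0,0,-0.09,150],[0,0,0,0,0,-0.12,150],[0,0,0,0,0,-0.12,150],[0,0,0,0,0,-0.12,150]]])

```text
t: 24.13
ee_pos: [0.5194, -0.0835, 0.2299]
ee_rot: [0.001, 0.967, 0.254, 0.002]
ft_force: [0.7, 0.0, -0.8]
opening: 0.0351
```

```bash
python3 av.py;  python3 - <<'E'
from h import *
cs=optics.read_camera("scene");cw=optics.read_camera("wrist");ct=optics.read_camera("top")
cv2.imwrite("pics/w15.png",cw["image"][:,:,::-1])
cv2.imwrite("pics/s15.png",cv2.resize(cs["image"][130:320,140:430,::-1],None,fx=2.7,fy=2.7,interpolation=2))
cv2.imwrite("pics/t15.png",ct["image"][:,:,::-1])
E
```

```text
t 24.43 turn 1.3001 pos [ 0.5175 -0.0832  0.2264] F [ 0.25  0.11 -0.07] T [ 0.007 -0.025 -0.016] Tzsd 0.027 eff6 0.001 op 0.035
```

View pics/s15.png

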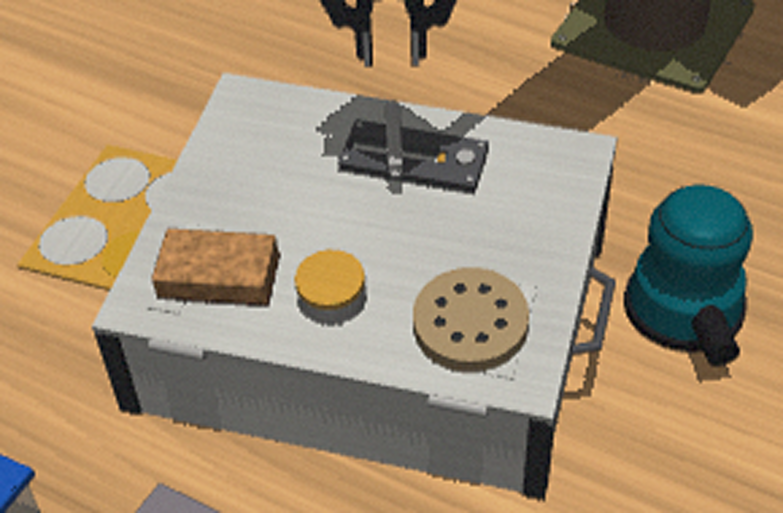

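View pics/w15.png

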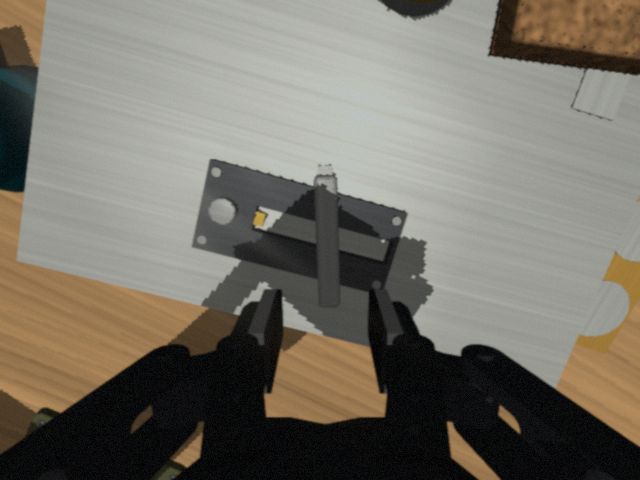

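```bash
python3 - <<'E'
from h import *
cs=optics.read_camera("scene");cw=optics.read_camera("wrist");ct=optics.read_camera("top")
for z in (.1475,.158,.1685): print(z,proj(cs,np.array([.5005,-.0153,z])),proj(cw,np.array([.5005,-.0153,z])))
def cen(c,u,v,r=14):
    im=c["image"][v-r:v+r,u-r:u+r].min(2).astype(np.uint8); _,m=cv2.threshold(im,0,255,cv2.THRESH_OTSU)
    n,l,st,ce=cv2.connectedComponentsWithStats(m); k=l[r,r]; return ce[k]+[u-r,v-r],st[k]
a=cen(cs,312,188,6); b=cen(cw,222,211,18); print(a,b)
P=lambda c: np.array([[c["fx"],0,c["cx"]],[0,c["fy"],c["cy"]],[0,0,1]])@np.c_[c["R"],c["t"]]
X=cv2.triangulatePoints(P(cs),P(cw),a[0].astype(float),b[0].astype(float))[:,0]; print(X[:3]/X[3])
cv2.imwrite("pics/s16.png",cv2.resize(cs["image"][150:230,250:370,::-1],None,fx=6,fy=6,interpolation=2))
print(get_state()["t"],get_state()["ft_force"])
E
```

```text
0.1475 [312.46119694 192.67233406] [228.83723136 208.93009345]
0.158 [312.50995061 189.65725846] [225.02066281 212.13810997]
0.1685 [312.55935976 186.60164644] [220.88990038 215.61022216]
(array([311.96153846, 187.30769231]), array([ 3,  3,  7,  5, 26], dtype=int32)) (array([221.19075145, 211.18689788]), array([  4,   6,  27,  26, 519], dtype=int32))
[ 0.50397728 -0.01477272  0.1692859 ]
24.7833 [ 0.2585059  -0.12607489 -0.12240019]
```

View pics/s16.png

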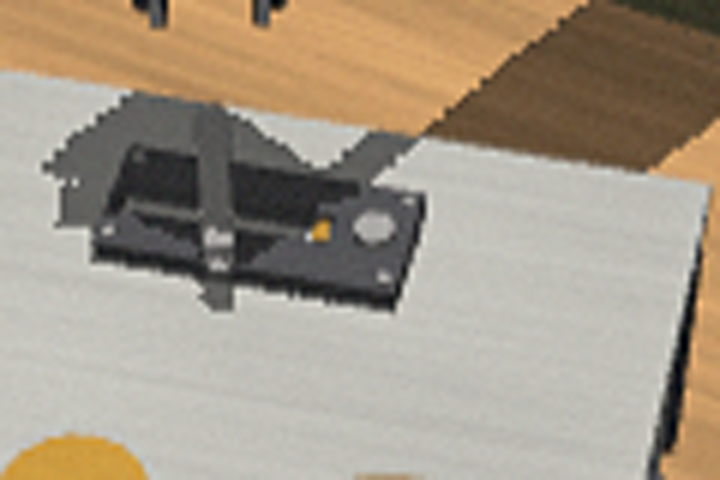

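View pics/t15.png

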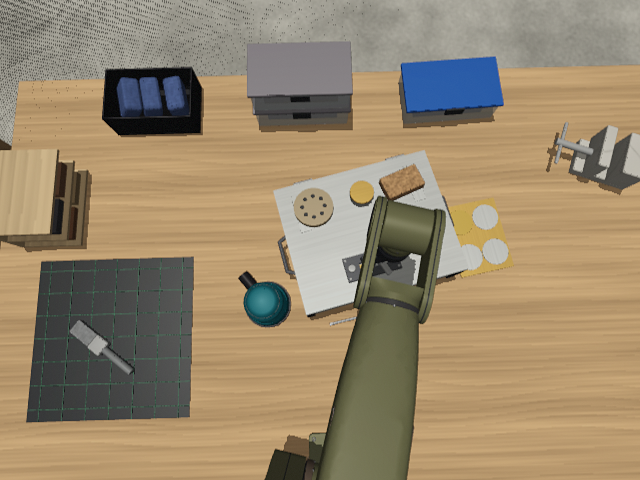

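```bash
python3 -c "
from workcell import job_done; print(job_done())"
```

```text
the job is handed in; nothing more can be done
None
```

The chest is unlatched and the lid is sprung ajar; I handed the job in at about 24.8 s.

- **Button:** I pressed it with the shut fingers and the highest force I read was about 6 N. The pictures showed the handle popped out.
- **Handle:** I gripped the bar and turned it clockwise in small steps. Wrist torque stayed near zero up to about 1.24 rad. It then rose to about 0.13 N m at 1.29 rad and 0.23 N m at 1.34 rad. I took that as the end stop and estimate the tang bent about 0.08 rad, against the 0.15 limit. I eased back to 1.30 rad, opened the fingers and lifted clear.
- **Last checks:** Triangulating the button put its top at 0.169 m, about 21 mm higher than before, which matches the lid fully ajar. The block, tin, discs, sander and panel looked unmoved. The screwdriver was half hidden by the arm, so I could only partly check it. The force on the tool was near zero.

**What disagreed:**
- The real fingertips sat about 38–40 mm behind the reported TCP, by two camera views and by contact. I worked from the measured tip instead.
- The torque rose at about 2 N m per rad rather than the stated 3.5. I put this down to the pads giving a little.
- I never felt the moment the latch let go. I inferred it from the end stop, and the lid rising confirmed it.

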